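Tuck a mount flashing under the lapped slate of a roof test deck and hold it down

ROBOT

A 6-joint arm with a two-finger parallel gripper is mounted at the origin on the work surface. World frame = base frame: x ahead of the robot, y to its left, z up, the work surface at z = 0. Lengths are in m, angles in degrees, forces in N, time in s.
With the tool pointing down it reaches from about 0.3 to 0.75 m from the base axis. Payload 8.5 kg.
Tool frame: the origin (TCP) lies on the centre line of the jaws, within the pads' length; the fingertips stand 17 mm ahead of it and the grasp point (between the pads) lies 2 mm behind it; z points along the fingers, y is the line along which they close (so a half turn about z gives the same grasp; the last joint's range is limited). The gripper opens to 85 mm and grips with 20 to 120 N. Pads are 22 mm wide; open, the fingers measure 114 mm over their backs; the gripper's body (76 mm by 85 mm) begins 54 mm behind the grasp point. The pads swing forward as they close: fully open they stand 13 mm farther back than shut.
Start: joints at [52.408, 21.807, 74.336, -0, 83.858, -12.336], TCP at [0.235, 0.497, 0.248] pointing down, gripper open.
Joint ranges: [-178.18, 178.18], [-50.72, 133.34], [12.68, 142.11], [-81.47, 261.47], [9.98, 163.14], [-165.26, 165.26]. Speed limits (degrees/s): [136.94, 136.94, 180, 180, 180, 180].

INTERFACE

Orientations are given as a 3x3 rotation matrix whose columns are the frame's x, y, z axes.
In Python, from rig import env gives the robot as it stands.
- The arm moves only by the shell command python3 -m handwheel 'ROWS' [OPENING] [FORCE]. ROWS is JSON, a list that holds one entry, the list of rows, each a list of 4 numbers: the shift along the tool's x, y, z in m, then the turn about the tool's z in rad. In form: [[[x, y, z, roll], ...]]. A call has 1 to 5 rows; each row shifts and turns the commanded pose from where the row before left it, along the tool's axes as they then stand; what a row does not reach is not made up. A row lasts 1/12 s, in which the tool goes at most 41.7 mm and 7.16 degrees, less where a joint would pass 70% of its speed; a pose out of reach is approached as far as the arm can. A call is refused whole if a number of a shift passes 0.0417 or a number of a turn 0.125, either way. A call with a gripper value outside its range is refused whole. OPENING is the opening in per cent of the stroke, from 0 (shut) to 100 (fully open), set as the call begins (- or left out, the last holds). The fingers move at their own pace and stop on an object; FORCE is the grip in N (left out, the last holds). Time passes only in rows, so rows that do not move let the fingers close. It gives the time, the measured TCP pose, the force and the opening at its end, in the units of the state.
- env.observe(): the state, without advancing time (a new reading comes with each control period).
- env.get_image(name): name is "scene" or "top" or "wrist"; returns (picture, depth): 420x560x3 uint8, red, green, blue; 420x560 float32, m along the optical axis (not along the pixel's ray), 0 where there is no reading.
- env.camera_params(name): a dict with "K" (3x3 intrinsics, pixels), "rvec" (rotation vector, rad) and "tvec" (3), from world to camera coordinates, as OpenCV has them. Camera axes: x right, y down, z forward; pixel columns grow to the right and rows downward; lengths in m; the calibration is good to about 2 mm. The wrist camera is an equidistant fisheye: a pixel r from the principal point sees the ray r / f radians off the axis. A picture is of the moment at which its call begins: read the wrist's pose just before it. camera_params takes no time and is no camera call; for the wrist camera it gives the pose at the moment of the call.
- env.close_job(): hands the job in, once; it reports no verdict.
The state is a dict: "time_s": time; "q": joint angles; "qvel": joint speeds; "joint_efforts": joint torques, N m; "position": TCP position; "tool_rot": TCP orientation; "ft_force": force on the tool from outside, world axes, zero at the start; "wrist_torque": the same for the moment, N m; "grip_width": finger opening in m.
Only numpy, scipy, OpenCV 4.12 (cv2) and the standard library are available. Lean on these libraries where they do the work, as an engineer would, in place of code of your own. Each camera call takes 0.05 s, during which the arm holds its last target. There are 200 camera calls.

TASK

Fit the aluminium mount flashing to the slated roof test deck: lay it on the lower course and slide its long plain end squarely up the slope, under the lapped middle slate of the upper course, without lifting that slate, until the bore of its block stands over the pilot hole on the chalk line. Finish while still holding it there with the gripper, pressing it down flat, firmly but not hard, as if for the bolt to be driven. Leave the tub, the hammer and the cup where they are.

Things in the scene. Friction and masses are not known exactly. Their poses are not given: they have to be found in the camera images.
- flashing: loose bare-aluminium mount flashing, 0.28 kg: sheet 200 long (x) x 100 wide (y) x 2.5 mm thick, with a cast block 60 (x) x 40 (y) x 38 mm high on it, bored through (13 mm), a lug 12 mm long, 4 mm high at each end, axis 45 mm towards -x from the sheet's centre. Origin: centre of the sheet's underside; x points to the long plain end (to be tucked), z up. Starts flat on the bench, right of the deck.
- flashing_block (a point): centre of the flashing's block, on the axis of its bore: 21.5 mm above the sheet's underside, 145 mm from the plain end, 55 mm from the other end. Axes as the flashing's. The block is 40 mm wide along y: the place to grip from above; its top is 40.5 mm above the sheet's underside.
- flashing_edge (a point): middle of the edge at the flashing's plain end, on the underside of the sheet
- deck: fixed level roof test deck, board 425 (x) x 360 (y) mm. Origin on the bench; x points up the slope (away from the robot), z up. Lower course of grey slates: x -225 to +125 mm, full width, flat, top 23 mm above the bench. Upper course: x +20 (free tails) to +190, underside 29, top 34 mm up: a 6 mm gap is open under the lap, free to x = +140. Timber strip over its heads, x 151 to 193, top at 50 mm.
- lap (a point): middle of the tail edge of the middle slate of the upper course, on its underside (deck x = +20, y = 0, 29 mm above the bench). The middle slate is 197 mm wide, two narrower fixed slates beside it; deck axes.
- slate (a joint): lift of the middle upper slate about its nail line, 120 mm up the slope from its tail: 0 rad = lying as laid, grows as the tail is lifted (0.05 rad = 6 mm at the tail); its weight and the nails bring it back down
- pilot_hole (a point): the pilot hole: a dark 9 mm spot on top of the lower course (23 mm above the bench), 70 to 80 mm down the slope from the lap edge, on a thin white chalk line that runs up the slope with a short cross mark; axes as the deck's
- tub: bystander: white lidded tub, 94 mm across, 90 mm high, origin at the centre of its foot
- hammer: bystander: hammer lying on the bench, 260 mm long, head 90 mm wide, origin under its middle, handle towards its -x
- cup: bystander: white cup of coloured granules, 72 mm across, 70 mm high, origin at the centre of its foot

How it is judged (in metres and radians):
On the way:
1. the plain end of the flashing is flat under the lapped slate by 15 mm or more, the slate lying down (x of flashing_edge in the frame of lap above 0.015 m and z of flashing_edge in the frame of lap between -0.01 and -0.001 m and y of flashing_edge in the frame of lap between -0.09 and 0.09 m and value of joint slate below 0.03 rad), for 0.1 s.
At the end, for the whole second after the job is handed in: Bore within 6 mm of the pilot hole, square within 4 deg; plain end over 50 mm under the slate and flat on the lower course (2.5 mm, 1.1 deg), at rest; slate down (0.02 rad); gripper on the flashing (2 N), pressing so that it bears on the deck with 6 to 45 N (weight 2 to 3.5) (horizontal distance between flashing_block and pilot_hole below 0.006 m and angle between the x axis of flashing_block and the x axis of deck, either way round below 0.07 rad and x of flashing_edge in the frame of lap above 0.05 m and z of flashing_edge in the frame of deck below 0.0255 m and angle between flashing_block's own z axis and vertical below 0.02 rad and value of joint slate below 0.02 rad and contact force between flashing and deck between 6 and 45 N and contact force between the fingers and flashing above 2 N and linear speed of flashing below 0.01 m/s); the arm keeps its last pose, push and grip.
It fails at once if the lapped slate is lifted by more than 0.06 rad (7 mm at its tail) (value of joint slate above 0.06 rad).
It fails at once if a bystander (tub, hammer, cup) is moved by more than 30 mm (distance of any of tub, hammer, cup from where it was at the start of the episode above 0.03 m).
It also fails if it takes over 42 s, if anything falls off the work surface, if the arm or the gripper's body presses on something with over 40 N, if the wrist force passes 120 N, or if a joint passes its speed limit or range.

## Working session

There is one attempt and no reset: what is moved stays moved. The work goes in short steps, Python scripts to look and compute and a shell command to move; the robot and the scene stay as the last step left them, time stands still between calls to the robot, and variables do not carry over. Pictures are saved under pics/ and viewed, on a budget of 10 in all, crops included, one or two more only if the job needs it, and the job is handed in when it is done.

```bash
mkdir -p pics; cat > h.py <<'E'
import numpy as np, cv2
from rig import env
def ray(name,u,v,P=None):
    P=P or env.camera_params(name);K=np.array(P["K"],float);R=cv2.Rodrigues(np.array(P["rvec"],float))[0];t=np.array(P["tvec"],float).ravel()
    x=(u-K[0,2])/K[0,0];y=(v-K[1,2])/K[1,1]
    if name=="wrist":
        r=np.hypot(x,y);s=np.sin(r)/r if r>1e-9 else 1;d=np.array([x*s,y*s,np.cos(r)])
    else: d=np.array([x,y,1.])
    return -R.T@t,R.T@d
def onz(name,u,v,z,P=None):
    c,d=ray(name,u,v,P);return c+d*(z-c[2])/d[2]
def save(im,f,s=1,box=None):
    if box: im=im[box[1]:box[3],box[0]:box[2]]
    cv2.imwrite("pics/"+f,cv2.resize(im[:,:,::-1],None,fx=s,fy=s,interpolation=cv2.INTER_CUBIC))
E
python3 - <<'E'
from h import *
s=env.observe();print(s["position"],s["tool_rot"],s["grip_width"],s["time_s"])
im,d=env.get_image("top");np.save("top.npy",im);np.save("topd.npy",d);save(im,"top.png",1.4)
print(env.camera_params("top"))
E
```

```text
[0.2344892  0.49720072 0.24770598] [[-9.04416531e-01  4.26649638e-01 -9.08466322e-04]
 [ 4.26650486e-01  9.04415819e-01 -1.17835575e-03]
 [ 3.18886258e-04 -1.45332202e-03 -9.99998893e-01]] 0.08565452123209283 0.0
{'K': array([[475.78725594,   0.        , 280.28649452],
       [  0.        , 475.78725594, 203.07706231],
       [  0.        ,   0.        ,   1.        ]]), 'rvec': array([ 2.11884533, -2.11351761,  0.18466104]), 'tvec': array([-0.01278586,  0.56205345,  1.5790301 ])}
```

View pics/top.png

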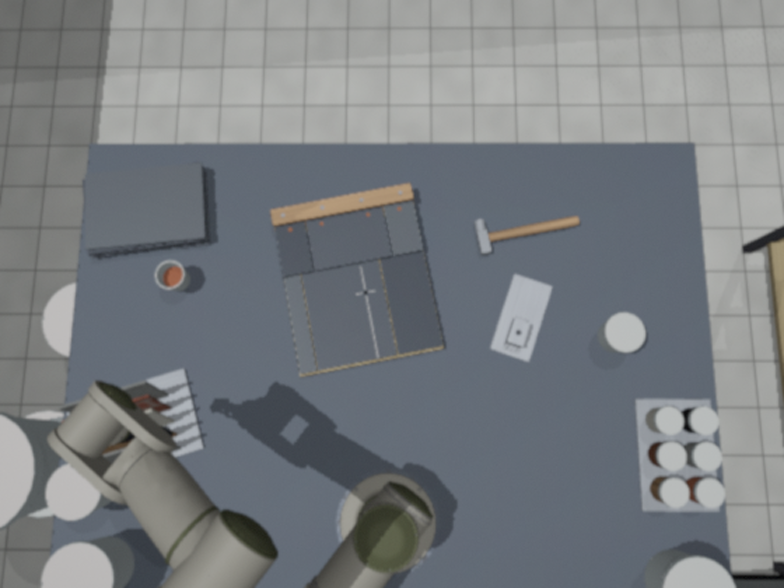

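The picture shows the deck (shown centre about 355,280), with the pilot hole near (366,293). The flashing is at (520,318), its block towards the robot at (518,332). The hammer and tub are to the right and the cup is to the left.

```bash
python3 - <<'E'
from h import *
save(np.load("top.npy"),"crop.png",3.6,(185,125,405,285))
E
```

```text
(no output)
```

View pics/crop.png

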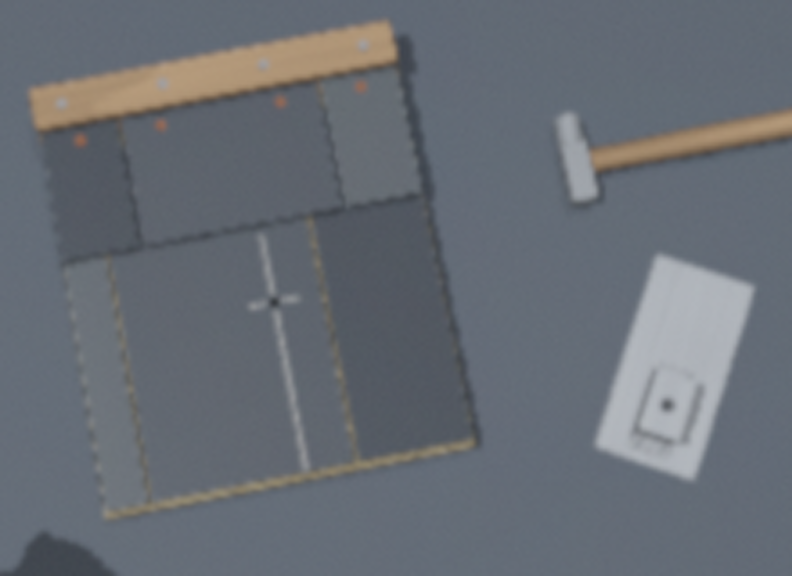

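The crop shows the pilot hole at (274,302), the tail edge from (64,263) to (424,195), the flashing's corners at (660,255), (753,287), (692,481) and (596,447), and its bore at (667,404).

```bash
python3 - <<'E'
from h import *
f=lambda u,v,z: onz("top",185+(u+.5)/3.6-.5,125+(v+.5)/3.6-.5,z)
C=[f(*p,.0025) for p in [(660,255),(753,287),(692,481),(596,447)]]
for c in C:print(c.round(4))
far=(C[0]+C[1])/2;near=(C[2]+C[3])/2;a=far-near
print("flash yaw",np.degrees(np.arctan2(a[1],a[0])),np.linalg.norm(a),"block",near+a*55/200, "bore",f(667,404,.04))
a=f(262,235,.023)-f(307,470,.023);print("chalk yaw",np.degrees(np.arctan2(a[1],a[0])),"pilot",f(274,302,.023))
a=f(64,263,.034)-f(424,195,.034);print("tail yaw",np.degrees(np.arctan2(a[1],a[0]))-90)
a=f(106,517,.023)-f(474,446,.023);print("bottom yaw",np.degrees(np.arctan2(a[1],a[0]))-90)
for p in[(141,245),(345,206)]:print("lap",f(*p,.034))
for p in[(578,200),(565,115)]:print("hammer",f(*p,.02))
d=np.load("topd.npy");print(d[230:240,360:372:4])
s=env.observe();print(s["position"])
E
```

```text
[ 0.5995 -0.3209  0.0025]
[ 0.5676 -0.4108  0.0025]
[ 0.3782 -0.3448  0.0025]
[ 0.4106 -0.2537  0.0025]
flash yaw -19.408042333255715 0.2005176026198213 block [ 0.44640552 -0.31754669  0.0025    ] bore [ 0.44788939 -0.31665055  0.04      ]
chalk yaw 11.317383815434575 pilot [0.54836019 0.05716063 0.023     ]
tail yaw 11.008253940338236
bottom yaw 11.046934014770528
lap [0.60237086 0.18625611 0.034     ]
lap [ 0.64130611 -0.01145155  0.034     ]
hammer [ 0.65077975 -0.23947284  0.02      ]
hammer [ 0.73714698 -0.22850969  0.02      ]
[[1.662581  1.6593957 1.6261811]
 [1.6678813 1.6652176 1.6262784]
 [1.6576623 1.6578424 1.6116259]
 [1.6510404 1.6513486 1.6234308]
 [1.6600479 1.6463923 1.6221584]
 [1.661663  1.6450742 1.6205616]
 [1.6599739 1.6354216 1.6247249]
 [1.6537302 1.6196097 1.616491 ]
 [1.6476867 1.6161226 1.6209055]
 [1.6507789 1.6198453 1.6186669]]
[0.23449232 0.49720963 0.24771896]
```

```bash
for i in 1 ; do
python3 -m handwheel '[[[-0.026,-0.031,0,0],[-0.026,-0.031,0,0],[-0.026,-0.031,0,0],[-0.026,-0.031,0,0],[-0.026,-0.031,0,0]]]' 100 40
python3 -m handwheel '[[[-0.026,-0.031,0,0],[-0.026,-0.031,0,0],[-0.026,-0.031,0,0],[-0.026,-0.031,0,0],[-0.026,-0.031,0,0]]]'
python3 -m handwheel '[[[-0.026,-0.031,0,0],[-0.026,-0.031,0,0],[-0.026,-0.031,0,0],[-0.026,-0.031,0,0],[-0.026,-0.031,0,0]]]'
python3 -m handwheel '[[[-0.026,-0.031,0,0],[-0.026,-0.031,0,0],[-0.026,-0.031,0,0],[-0.026,-0.031,0,0],[0,0,0,-0.103]]]'
done
cat >> h.py <<'E'
def go(tgt,yaw_y=None):
    """tool-frame shift to world tgt TCP; roll so that tool y has world yaw yaw_y (deg)"""
    s=env.observe();R=np.array(s["tool_rot"]);y=np.degrees(np.arctan2(R[1,1],R[0,1]))
    print("t",round(s["time_s"],2),"pos",np.round(s["position"],4),"yaw_y",round(y,2),"tilt",np.round(R[:2,2],4),"F",np.round(s["ft_force"],1),"w",round(s["grip_width"],4))
    print("shift tool",np.round(R.T@(np.array(tgt)-s["position"]),4),"roll",None if yaw_y is None else np.round(-np.radians((yaw_y-y+180)%360-180),4))
E
python3 - <<'E'
from h import *
go([.4475,-.317,.033],70.6)
P=env.camera_params("wrist");im,_=env.get_image("wrist");np.save("w1.npy",im);np.save("w1P.npy",P,allow_pickle=True);save(im,"w1.png",1.4)
E
```

```text
time_s: 0.47
position: [0.2858, 0.3, 0.2479]
tool_rot: [[-0.905, 0.426, -0.001], [0.426, 0.905, -0.0], [0.0, -0.001, -1.0]]
ft_force: [1.4, 0.8, 0.3]
grip_width: 0.0852
time_s: 0.88
position: [0.3372, 0.1043, 0.2482]
tool_rot: [[-0.905, 0.426, -0.0], [0.426, 0.905, 0.0], [0.0, -0.0, -1.0]]
ft_force: [1.4, 0.1, 0.2]
grip_width: 0.0859
time_s: 1.3
position: [0.3887, -0.0916, 0.2482]
tool_rot: [[-0.904, 0.427, -0.0], [0.427, 0.904, 0.0], [0.0, 0.0, -1.0]]
ft_force: [1.4, 0.7, 0.1]
grip_width: 0.0852
time_s: 1.72
position: [0.431, -0.2519, 0.2471]
tool_rot: [[-0.942, 0.336, -0.0], [0.336, 0.942, -0.001], [0.0, -0.001, -1.0]]
ft_force: [-1.3, 1.6, 0.3]
grip_width: 0.0853
t 1.72 pos [ 0.431  -0.2519  0.2471] yaw_y 70.37 tilt [-0.0004 -0.001 ] F [-1.3  1.6  0.3] w 0.0853
shift tool [-0.0374 -0.0555  0.2142] roll -0.004
```

View pics/w1.png

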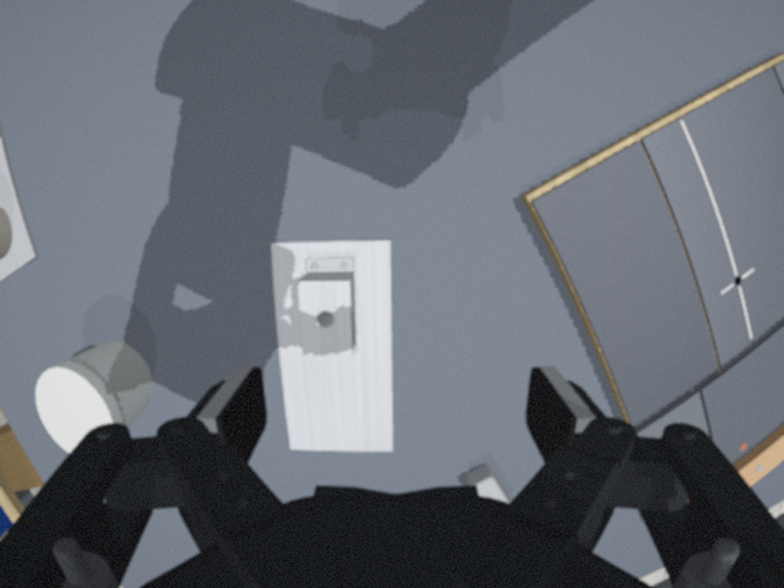

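The wrist view shows the flashing's corners at (272,243), (390,241), (393,451) and (291,452), the bore at (326,319), and the pilot hole at (738,280).

```bash
python3 - <<'E'
from h import *
P=np.load("w1P.npy",allow_pickle=True).item()
f=lambda u,v,z: onz("wrist",u/1.4,v/1.4,z,P)
C=[f(*p,.0025) for p in [(272,243),(390,241),(393,451),(291,452)]]
for c in C:print(c.round(4))
near=(C[0]+C[1])/2;far=(C[2]+C[3])/2;a=far-near
print("yaw",np.degrees(np.arctan2(a[1],a[0])),np.linalg.norm(a),"block",near+a*55/200,"bore",f(326,319,.0405),"pilot",f(738,280,.023))
b=f(326,319,.0405)
go([.4475,-.317,.033],70.6)
E
```

```text
[ 0.3803 -0.3428  0.0025]
[ 0.4133 -0.2491  0.0025]
[ 0.6027 -0.3145  0.0025]
[ 0.573  -0.4106  0.0025]
yaw -19.21597681933794 0.20233787604783723 block [ 0.44934647 -0.31425142  0.0025    ] bore [ 0.44879408 -0.31391939  0.0405    ] pilot [0.55009638 0.06237054 0.023     ]
t 1.77 pos [ 0.4303 -0.249   0.2471] yaw_y 71.01 tilt [-0.0013  0.0009] F [ 0.2  1.2 -0.9] w 0.0852
shift tool [-0.0387 -0.0588  0.214 ] roll 0.0072
```

```bash

python3 -m handwheel '[[[-0.0129,-0.019,0.03,0],[-0.0129,-0.019,0.04,0],[-0.0129,-0.019,0.04,0],[0,0,0.02,0],[0,0,0,0]]]' >/dev/null
python3 - <<'E'
from h import *
go([.4485,-.3155,.026],70.7)
E
```

```text
t 2.18 pos [ 0.445  -0.3067  0.1217] yaw_y 70.53 tilt [-0.0063  0.0069] F [-0.4  1.1 -0.3] w 0.0853
shift tool [-0.007  -0.0075  0.0956] roll -0.003
```

```bash

python3 -m handwheel '[[[0,0,0.03,0],[0,0,0,0],[0,0,0,0]]]' >/dev/null
python3 - <<'E'
from h import *
go([.4485,-.3155,.026],70.7)
P=env.camera_params("wrist");im,_=env.get_image("wrist");np.save("w2P.npy",P,allow_pickle=True);save(im,"w2.png",1.4)
E
```

```text
t 2.43 pos [ 0.4466 -0.3074  0.0969] yaw_y 70.65 tilt [-0.0008  0.001 ] F [0.5 0.4 0.8] w 0.0853
shift tool [-0.0046 -0.007   0.0709] roll -0.0008
```

View pics/w2.png

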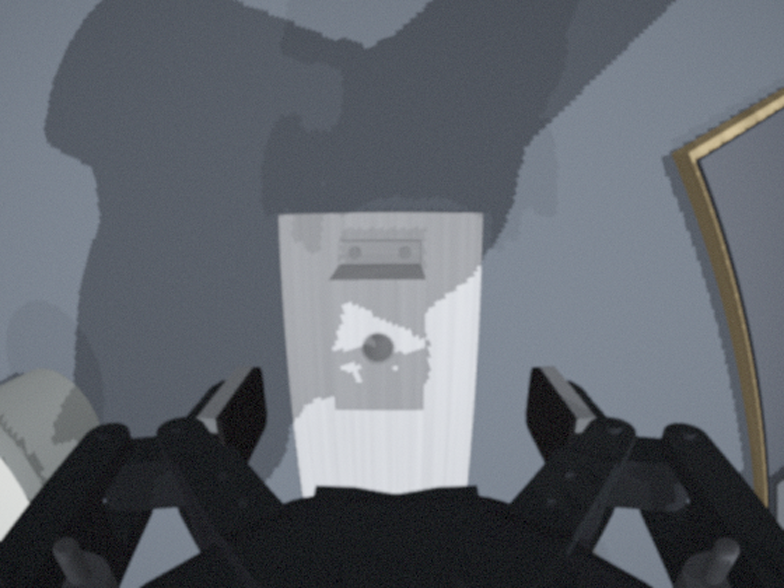

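The bore is at (378,347), slightly left of the jaw centre line at about 396. The flashing's sides look parallel to the jaws.

```bash

python3 - <<'E'
from h import *
P=np.load("w2P.npy",allow_pickle=True).item()
b=onz("wrist",378/1.4,347/1.4,.0405,P);print(b)
a=onz("wrist",279/1.4,215/1.4,.0025,P);c=onz("wrist",483/1.4,212/1.4,.0025,P);m=(a+c)/2
print(a,c,"yaw",np.degrees(np.arctan2(*(c-a)[[1,0]]))-90,"block",m+.055*np.array([.944,-.330,0]))
go([b[0],b[1],.026],70.7)
E
```

```text
[ 0.44816632 -0.31439151  0.0405    ]
[ 0.38021418 -0.34357723  0.0025    ] [ 0.41254522 -0.24842781  0.0025    ] yaw -18.76736474257875 block [ 0.4482997  -0.31415252  0.0025    ]
t 2.48 pos [ 0.447  -0.308   0.0978] yaw_y 70.66 tilt [ 0.0009 -0.0008] F [-1.  -0.   0.6] w 0.0853
shift tool [-0.0031 -0.0056  0.0718] roll -0.0008
```

```bash

python3 -m handwheel '[[[-0.003,-0.0056,0.03,-0.004],[0,0,0.03,0],[0,0,0.012,0],[0,0,0,0],[0,0,0,0]]]' 
python3 -m handwheel '[[[0,0,0,0],[0,0,0,0],[0,0,0,0],[0,0,0,0],[0,0,0,0]]]' 0 60
python3 -m handwheel '[[[0,0,0,0],[0,0,0,0],[0,0,0,0],[0,0,0,0],[0,0,0,0]]]'
```

```text
time_s: 2.9
position: [0.4482, -0.3149, 0.0257]
tool_rot: [[-0.945, 0.328, 0.001], [0.328, 0.945, -0.001], [-0.002, -0.001, -1.0]]
ft_force: [-0.1, 0.0, 1.0]
grip_width: 0.0855
time_s: 3.32
position: [0.448, -0.3151, 0.0252]
tool_rot: [[-0.945, 0.328, 0.001], [0.328, 0.945, -0.002], [-0.002, -0.001, -1.0]]
ft_force: [-1.0, 0.5, 6.5]
grip_width: 0.0395
time_s: 3.73
position: [0.448, -0.315, 0.0252]
tool_rot: [[-0.945, 0.328, 0.001], [0.328, 0.945, -0.002], [-0.002, -0.001, -1.0]]
ft_force: [-1.2, 0.4, 7.4]
grip_width: 0.0391
```

```bash

python3 -m handwheel '[[[0,0,-0.01,0],[0,0,-0.02,0],[0,0,-0.03,0],[0,0,-0.04,0],[0,0,-0.02,0]]]' 
python3 -m handwheel '[[[-0.002,0.02,0,0],[-0.004,0.035,0,0],[-0.004,0.035,0,0],[-0.004,0.035,0,0],[-0.004,0.035,0,0]]]' >/dev/null
python3 -m handwheel '[[[-0.004,0.035,0,0],[-0.004,0.035,0,0],[-0.004,0.035,0,0],[-0.004,0.035,0,0],[-0.004,0.035,0,0]]]' >/dev/null
python3 -m handwheel '[[[-0.004,0.035,0,0],[-0.004,0.035,0,0],[-0.004,0.02,0,0],[0,0,0,-0.05],[0,0,0,-0.08]]]' >/dev/null
python3 -m handwheel '[[[0,0,0,-0.1],[0,0,0,-0.1],[0,0,0,-0.1],[0,0,0,-0.07],[0,0,0,-0.027]]]' >/dev/null
python3 -m handwheel '[[[0,0,0,0],[0,0,0,0],[0,0,0,0],[0,0,0,0],[0,0,0,0]]]'
python3 - <<'E'
from h import *
go([.549,.0585,.025],101.1)
P=env.camera_params("wrist");im,_=env.get_image("wrist");np.save("w3.npy",im);np.save("w3P.npy",P,allow_pickle=True);save(im,"w3.png",1.4)
E
```

```text
time_s: 4.15
position: [0.4481, -0.3151, 0.1484]
tool_rot: [[-0.945, 0.327, 0.003], [0.327, 0.945, -0.003], [-0.004, -0.002, -1.0]]
ft_force: [0.7, -0.1, -2.6]
grip_width: 0.0391
time_s: 6.23
position: [0.634, 0.0705, 0.1441]
tool_rot: [[-0.981, -0.192, -0.0], [-0.192, 0.981, 0.0], [0.0, 0.0, -1.0]]
ft_force: [-0.4, 0.9, -2.4]
grip_width: 0.0393
t 6.23 pos [0.634  0.0705 0.1441] yaw_y 101.04 tilt [-0.0002  0.    ] F [-0.4  0.9 -2.4] w 0.0393
shift tool [0.0857 0.0045 0.1191] roll -0.001
```

View pics/w3.png

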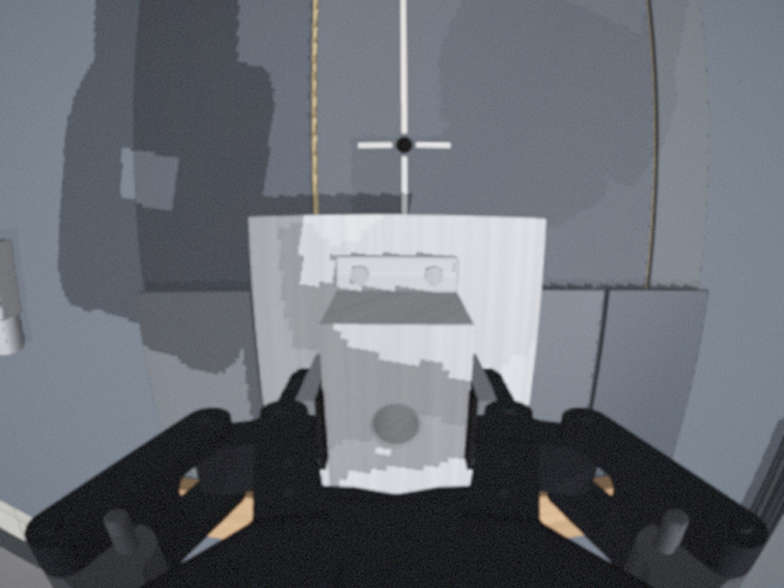

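The pilot hole is at (404,145), with the chalk line vertical above it. The bore is at (396,424), the sheet's near corners at (249,217) and (545,218), and the tail edge at (140,291) to (707,290). All looks square.

```bash

python3 - <<'E'
from h import *
P=np.load("w3P.npy",allow_pickle=True).item()
s=env.observe();p=np.array(s["position"]);R=np.array(s["tool_rot"])
f=lambda u,v,z:onz("wrist",u/1.4,v/1.4,z,P)
z0=p[2]-.0252
pil=f(404,145,.023);b=f(396,424,z0+.0405);a=f(249,217,z0+.0025);c=f(545,218,z0+.0025)
yw=lambda d:np.degrees(np.arctan2(d[1],d[0]))
print("pilot",pil,"bore",b,"sheet near w",np.linalg.norm(a-c),"yaw",yw(c-a)-90, "near mid tool",R.T@((a+c)/2-p))
print("bore in tool",R.T@(b-p),"pilot-bore tool",R.T@(pil-b))
l=f(140,291,.034);r=f(707,290,.034);print("tail",l,r,"yaw",yw(r-l)-90,yw(l-r)-90)
print("chalk yaw",yw(pil-f(404,5,.023)))
ex=np.array([.981,.192,0]);print("tail - pilot along x",(l-pil)@ex,(r-pil)@ex)
E
```

```text
pilot [0.54935943 0.06007797 0.023     ] bore [0.63465626 0.07208636 0.15937365] sheet near w 0.10042107703556845 yaw 10.848441152641968 near mid tool [0.05400923 0.00190504 0.02270537]
bore in tool [-0.0009134   0.00142213 -0.01530006] pilot-bore tool [0.08600357 0.00456001 0.13638224]
tail [ 0.65538481 -0.07983602  0.034     ] [0.58717745 0.26511885 0.034     ] yaw 11.184728266419569 -168.81527173358046
chalk yaw 10.951240102890502
tail - pilot along x 0.07714740730731941 0.07646732334838913
```

```bash

python3 -m handwheel '[[[0.02,0,0,0],[0.035,0.002,0,0],[0.035,0.0026,0,0],[0.035,0,0,0],[0.035,0,0,0]]]' >/dev/null
python3 -m handwheel '[[[0.02,0,0,0],[0.006,0,0.01,0],[0,0,0.025,0],[0,0,0.025,0],[0,0,0.02,0]]]' >/dev/null
python3 -m handwheel '[[[0,0,0.011,0],[0,0,0,0],[0,0,0,0],[0,0,0,0],[0,0,0,0]]]'
python3 - <<'E'
from h import *
go([.5495,.0597,.0482],101.05)
E
```

```text
time_s: 7.53
position: [0.4513, 0.0392, 0.054]
tool_rot: [[-0.981, -0.192, 0.002], [-0.192, 0.981, -0.0], [-0.002, -0.001, -1.0]]
ft_force: [-0.3, -0.5, -3.2]
grip_width: 0.0392
t 7.53 pos [0.4513 0.0392 0.054 ] yaw_y 101.07 tilt [ 0.0021 -0.0004] F [-0.3 -0.5 -3.2] w 0.0392
shift tool [-0.1003  0.0012  0.006 ] roll 0.0003
```

Now lower slowly to contact.

```bash

python3 -m handwheel '[[[0,0,0.003,0],[0,0,0.001,0],[0,0,0,0],[0,0,0,0]]]'
python3 -m handwheel '[[[0,0,0.001,0],[0,0,0,0],[0,0,0,0]]]'|grep -v rot
python3 -m handwheel '[[[0,0,0.0007,0],[0,0,0,0],[0,0,0,0]]]'
python3 -m handwheel '[[[0,0,0.0005,0],[0,0,0,0],[0,0,0,0]]]'
python3 - <<'E'
from h import *
go([.5495,.0597,.0482],101.05)
im,_=env.get_image("scene");np.save("s1.npy",im);save(im,"s1.png",1.4)
E
```

```text
time_s: 7.87
position: [0.4507, 0.0393, 0.0491]
tool_rot: [[-0.981, -0.192, 0.0], [-0.192, 0.981, -0.0], [-0.0, -0.0, -1.0]]
ft_force: [-0.5, -0.1, -2.5]
grip_width: 0.039
time_s: 8.12
position: [0.4508, 0.0393, 0.0482]
ft_force: [-1.3, 0.2, 1.4]
grip_width: 0.0391
time_s: 8.37
position: [0.4508, 0.0393, 0.0482]
tool_rot: [[-0.981, -0.192, 0.001], [-0.192, 0.981, -0.0], [-0.001, -0.0, -1.0]]
ft_force: [-3.8, 0.4, 11.8]
grip_width: 0.0393
time_s: 8.62
position: [0.4508, 0.0393, 0.0482]
tool_rot: [[-0.981, -0.192, 0.001], [-0.192, 0.981, -0.0], [-0.001, -0.001, -1.0]]
ft_force: [-6.0, 0.0, 19.4]
grip_width: 0.039
t 8.62 pos [0.4508 0.0393 0.0482] yaw_y 101.08 tilt [ 0.0014 -0.0003] F [-6.   0.  19.4] w 0.039
shift tool [-1.008e-01  1.000e-03  1.000e-04] roll 0.0005
```

View pics/s1.png

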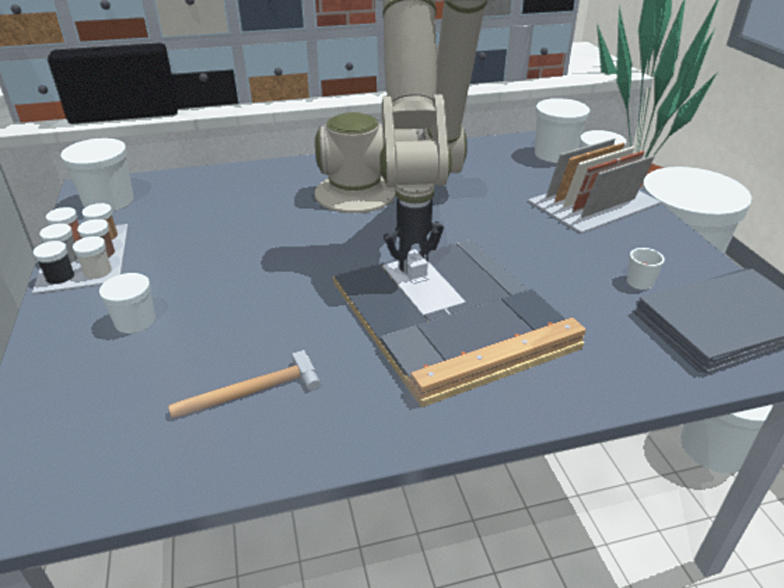

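The flashing is flat on the lower course, with its plain end short of the lap, at about (430,300). I'll ease the load and slide up.

```bash

python3 -m handwheel '[[[0,0,-0.001,0],[0,0,0,0],[-0.004,0,0,0],[-0.006,0,0,0],[-0.006,0,0,0]]]'|grep -v rot
python3 -m handwheel '[[[-0.006,0,0,0],[-0.006,0,0,0],[-0.006,0,0,0],[0,0,0,0],[0,0,0,0]]]'
```

```text
time_s: 9.08
position: [0.4657, 0.0423, 0.0482]
ft_force: [-7.6, -1.4, 11.5]
grip_width: 0.0392
time_s: 9.5
position: [0.4848, 0.0459, 0.0482]
tool_rot: [[-0.981, -0.192, 0.002], [-0.192, 0.981, -0.0], [-0.002, -0.0, -1.0]]
ft_force: [-0.4, 1.6, 4.3]
grip_width: 0.0392
```

```bash

python3 -m handwheel '[[[-0.004,0,0,0],[-0.006,0,0,0],[-0.006,0,0,0],[-0.006,0,0,0],[0,0,0,0]]]'|grep -v rot
python3 -m handwheel '[[[-0.006,0,0,0],[-0.006,0,0,0],[0,0,0,0],[0,0,0,0],[0,0,0,0]]]'
python3 - <<'E'
from h import *
go([.5494,.059,.0482],101.05)
im,_=env.get_image("scene");save(im,"s2.png",4.5,(225,160,400,290))
E
```

```text
time_s: 9.92
position: [0.5065, 0.0501, 0.0482]
ft_force: [-0.4, 0.9, 5.5]
grip_width: 0.0394
time_s: 10.33
position: [0.5183, 0.0524, 0.0482]
tool_rot: [[-0.981, -0.192, 0.002], [-0.192, 0.981, -0.0], [-0.002, -0.0, -1.0]]
ft_force: [2.1, 2.2, 4.4]
grip_width: 0.0392
t 10.33 pos [0.5183 0.0524 0.0482] yaw_y 101.07 tilt [ 0.0022 -0.0001] F [2.1 2.2 4.4] w 0.0392
shift tool [-0.0318  0.0005  0.0001] roll 0.0003
```

View pics/s2.png

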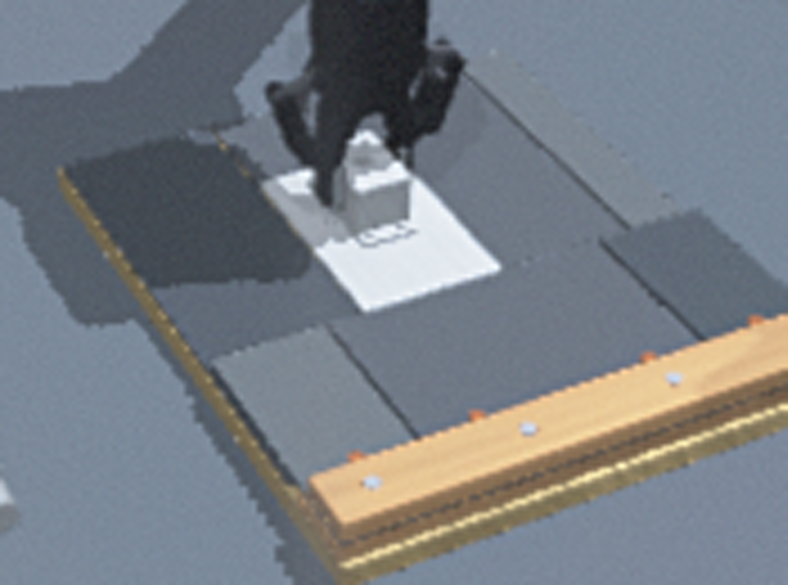

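The sheet goes in under the tail line from (362,310) to (500,267) in the crop, square, with the slate down. I'll slide the remaining 32 mm.

```bash

python3 -m handwheel '[[[-0.004,0,0,0],[-0.006,0,0,0],[-0.006,0,0,0],[-0.006,0.0005,0,0],[0,0,0,0]]]'|grep -v rot
python3 -m handwheel '[[[-0.006,0,0,0],[-0.0035,0,0,0],[0,0,0,0],[0,0,0,0],[0,0,0,0]]]'
python3 - <<'E'
from h import *
go([.5494,.059,.0482],101.05)
P=env.camera_params("wrist");im,_=env.get_image("wrist");np.save("w4P.npy",P,allow_pickle=True);save(im,"w4.png",1.4)
E
```

```text
time_s: 10.8
position: [0.5392, 0.0571, 0.0483]
ft_force: [-1.5, -0.0, 7.1]
grip_width: 0.039
time_s: 11.22
position: [0.548, 0.0588, 0.0482]
tool_rot: [[-0.981, -0.192, -0.0], [-0.192, 0.981, -0.0], [0.0, -0.0, -1.0]]
ft_force: [-2.8, 0.0, 8.7]
grip_width: 0.0389
t 11.22 pos [0.548  0.0588 0.0482] yaw_y 101.08 tilt [-0.0002 -0.0003] F [-2.8  0.   8.7] w 0.0389
shift tool [-0.0014 -0.0001  0.    ] roll 0.0006
```

View pics/w4.png

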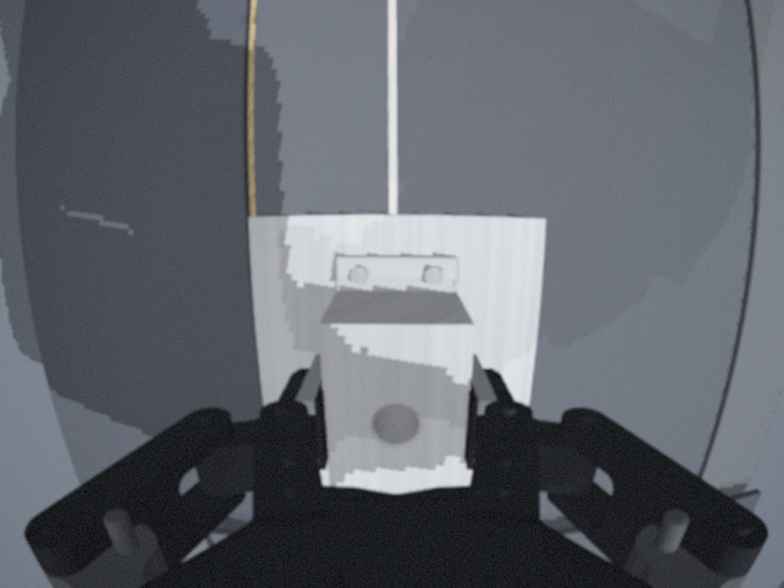

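The chalk line meets the near edge at x=393, against the sheet's middle at 397, which is about 1.3 mm off. I'll nudge it and press.

```bash

python3 -m handwheel '[[[0,0,-0.0004,0],[-0.001,-0.001,0,0],[0,0,0,0],[0,0,0.0004,0],[0,0,0,0]]]'|grep -v rot
python3 -m handwheel '[[[0,0,0.0006,0],[0,0,0,0],[0,0,0,0],[0,0,0,0],[0,0,0,0]]]'
python3 -m handwheel '[[[0,0,0,0],[0,0,0,0],[0,0,0,0],[0,0,0,0],[0,0,0,0]]]'
python3 - <<'E'
from h import *
go([.5487,.0585,.0482],101.05)
im,_=env.get_image("scene");save(im,"s3.png",4.5,(225,160,400,290))
E
```

```text
time_s: 11.68
position: [0.5487, 0.0584, 0.0482]
ft_force: [-5.7, 0.8, 10.0]
grip_width: 0.0396
time_s: 12.1
position: [0.5488, 0.0584, 0.0482]
tool_rot: [[-0.981, -0.192, -0.001], [-0.192, 0.981, 0.0], [0.001, 0.0, -1.0]]
ft_force: [-7.7, 1.8, 15.9]
grip_width: 0.0393
time_s: 12.52
position: [0.5488, 0.0584, 0.0482]
tool_rot: [[-0.981, -0.192, -0.001], [-0.192, 0.981, 0.0], [0.001, 0.0, -1.0]]
ft_force: [-7.0, 1.7, 16.5]
grip_width: 0.0392
t 12.52 pos [0.5488 0.0584 0.0482] yaw_y 101.09 tilt [-0.0008  0.0001] F [-7.   1.7 16.5] w 0.0392
shift tool [0.     0.0001 0.    ] roll 0.0007
```

View pics/s3.png

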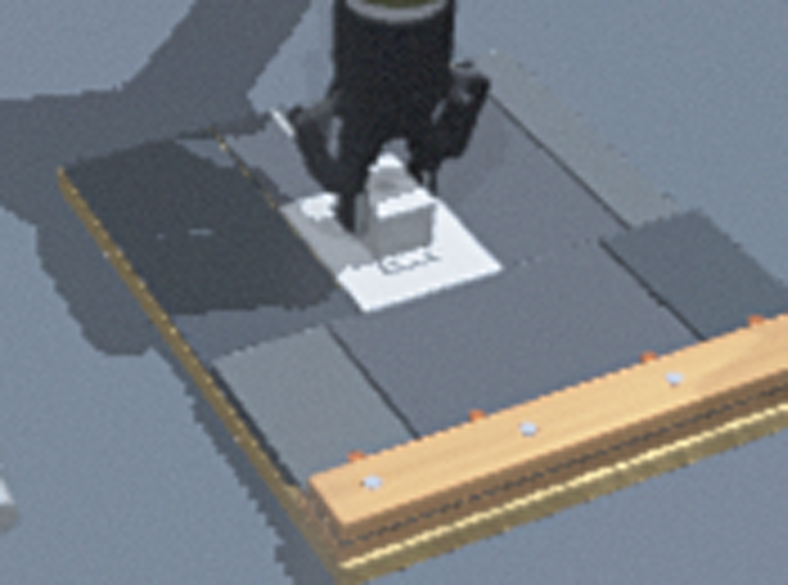

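The slate is lying flat with the sheet well under its tail, from (362,310) to (500,267), and the load on the deck is about 19 N and steady. I'm handing in.

```bash
python3 -c "
from rig import env
env.close_job()"
```

```text
the job is handed in; nothing more can be done
```

I gripped the flashing by its block and laid it on the lower course. I then slid it squarely up under the middle slate until the bore was over the pilot hole. I handed it in at about 12.5 s of the 42 s, still gripped and pressed down. No verdict was reported.

Last checks:
- **Bore position:** the measured tool position is within about 0.2 mm of the target I worked out from the wrist camera. My pilot-hole estimates differed by about 1.5 mm to 3 mm between cameras. Before a last nudge of about 1 mm, the chalk line was 1.3 mm off the sheet's centre. I did not take another close-up after that nudge.
- **Square and flat:** the angle to the deck is within about 0.1°, and the gripper's tilt is below 0.001 rad.
- **Under the slate:** by calculation the plain end is about 68 mm under it. In the last picture the slate looks flat, but I did not measure its lift directly.
- **Pressing and grip:** the wrist reads 16.5 N upward, so about 19 N on the deck with the flashing's weight, and it was steady. There is also a 7 N sideways force left from friction. The grip is set at 60 N, with the opening at 39 mm.
- **Bystanders:** I never moved near the tub, hammer or cup. I did not re-measure their positions at the end.

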